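Put the table-top containers back on their coasters

TASK

Tidy the dining table: put each of the four closed containers back, upright, inside the rim of the wooden coaster made for its foot: the tea caddy in the large round coaster, the small spice jar in the small round one, the square sauce bottle in the square one and the oblong seasoning tin in the oblong one. Set each one down rather than dropping it, let none fall over, and leave the teacup and the white dish where they are.

Things in the scene. Friction and masses are not known exactly. Their poses are not given: they have to be found in the camera images.
- tea_caddy: plain steel round tin with a thin dark line round it where the lid meets the body, diameter 64 mm, straight sides, 80 mm high, about 0.22 kg; origin at the centre of its underside, z up. Stands loose and upright on the table.
- spice_jar: small round amber glass jar with a paper label and a black cap: body diameter 40 mm from 0 to 58 mm, cap diameter 36 mm from 58 to 78 mm, about 0.12 kg; origin at the centre of its underside, z up. Stands loose and upright on the table.
- sauce_bottle: square amber glass bottle with a paper label and a black round cap: body 46 x 46 mm from 0 to 64 mm (flat sides along its x and y), then a sloping shoulder and a cap of diameter 28 mm, 92 mm high in all, about 0.22 kg; origin at the centre of its underside, z up. Stands loose and upright on the table.
- seasoning_tin: oblong metal tin, 74 mm along its x, 38 mm along its y, straight sides, 75 mm high, about 0.2 kg; origin at the centre of its underside, z up. Stands loose and upright on the table.
- coaster_large_round: round light-wood coaster with a raised rim, fixed to the table: outside diameter 88 mm, round recess of diameter 78 mm for the tea caddy; rim 5 mm thick, its top 11 mm above the table; inner floor 5 mm above the table. Recess 7 mm wider than the foot all round. Origin at the centre of the underside (table height), z up
- coaster_small_round: round light-wood coaster with a raised rim, fixed to the table: outside diameter 64 mm, round recess of diameter 54 mm for the spice jar; rim 5 mm thick, its top 11 mm above the table; inner floor 5 mm above the table. Recess 7 mm wider than the foot all round. Origin at the centre of the underside (table height), z up
- coaster_square: square light-wood coaster with a raised rim, fixed to the table: outside 70 x 70 mm, recess 60 x 60 mm for the sauce bottle (any quarter turn), sides along its x and y; rim 5 mm thick, its top 11 mm above the table; inner floor 5 mm above the table. Recess 7 mm wider than the foot all round. Origin at the centre of the underside (table height), z up
- coaster_oblong: oblong light-wood coaster with a raised rim, fixed to the table: outside 98 mm along its x, 62 mm along its y, recess 88 x 52 mm for the seasoning tin (either way round); rim 5 mm thick, its top 11 mm above the table; inner floor 5 mm above the table. Recess 7 mm wider than the foot all round. Origin at the centre of the underside (table height), z up
- teacup: bystander: white ceramic cup without handle, rim diameter 74 mm, 72 mm high, loose; origin at the centre of its underside. Leave it alone
- dish: bystander: small shallow white ceramic dish, diameter 96 mm, 20 mm high, loose; origin at the centre of its underside. Leave it alone

How it is judged:
At the end, for the whole second after the job is handed in: Each of the four containers stands flat and upright (within 0.1 rad) on the inner floor of its own coaster (origin 2 to 8 mm above the coaster's origin), its centre within 11 mm of the coaster's centre, released and at rest (horizontal distance between tea_caddy and coaster_large_round below 0.011 m and z of tea_caddy in the frame of coaster_large_round between 0.002 and 0.008 m and angle between each of tea_caddy, spice_jar, sauce_bottle, seasoning_tin's own z axis and vertical below 0.1 rad and linear speed of each of tea_caddy, spice_jar, sauce_bottle, seasoning_tin below 0.02 m/s and angular speed of each of tea_caddy, spice_jar, sauce_bottle, seasoning_tin below 0.2 rad/s and horizontal distance between spice_jar and coaster_small_round below 0.011 m and z of spice_jar in the frame of coaster_small_round between 0.002 and 0.008 m and horizontal distance between sauce_bottle and coaster_square below 0.011 m and z of sauce_bottle in the frame of coaster_square between 0.002 and 0.008 m and horizontal distance between seasoning_tin and coaster_oblong below 0.011 m and z of seasoning_tin in the frame of coaster_oblong between 0.002 and 0.008 m); the robot touches nothing.
It fails at once if a container is dropped: loose in the air, more than 25 mm above the coaster's floor, without the fingers on it ((height (world z) of tea_caddy above 0.03 m and contact force between the fingers and tea_caddy below 0.05 N) or (height (world z) of spice_jar above 0.03 m and contact force between the fingers and spice_jar below 0.05 N) or (height (world z) of sauce_bottle above 0.03 m and contact force between the fingers and sauce_bottle below 0.05 N) or (height (world z) of seasoning_tin above 0.03 m and contact force between the fingers and seasoning_tin below 0.05 N)).
It fails at once if a container tips over (more than 0.6 rad) (angle between any of tea_caddy, spice_jar, sauce_bottle, seasoning_tin's own z axis and vertical above 0.6 rad).
It fails at once if the teacup or the dish is moved by more than 20 mm (distance of any of teacup, dish from where it was at the start of the episode above 0.02 m).
It also fails if it takes over 112 s, if anything falls off the work surface, if the arm or the gripper's body presses on something with over 40 N, if the wrist force passes 120 N, or if a joint passes its speed limit or range.

ROBOT

A 6-joint arm with a two-finger parallel gripper is mounted at the origin on the work surface. World frame = base frame: x ahead of the robot, y to its left, z up, the work surface at z = 0. Lengths are in m, angles in rad, forces in N, time in s.
With the tool pointing down it reaches from about 0.425 to 0.95 m from the base axis. Payload 3.5 kg.
Tool frame: the origin (TCP) lies on the centre line of the jaws, within the pads' length; the fingertips stand 25 mm ahead of it and the grasp point (between the pads) lies 6 mm ahead of it (ctrl.finger_overhang is the distance from the TCP to the fingertips, in m); z points along the fingers, y is the line along which they close (so a half turn about z gives the same grasp; the last joint's range is limited). The gripper opens to 85 mm and grips with 20 to 120 N. Pads are 22 mm wide; open, the fingers measure 114 mm over their backs; the gripper's body (76 mm by 85 mm) begins 54 mm behind the grasp point. The pads swing forward as they close: fully open they stand 13 mm farther back than shut.
Start: joints at [1.072, 0.286, 1.577, -0, 1.279, -0.15], TCP at [0.231, 0.634, 0.256] pointing down, gripper open.
Joint ranges: [-2.77, 2.77], [-0.9, 2.22], [0.21, 2.48], [-1.53, 4.67], [0.24, 2.81], [-2.84, 2.84]. Speed limits (rad/s): [2.79, 2.79, 3.14, 3.14, 3.14, 3.14].

INTERFACE

Orientations are given as a unit quaternion [x, y, z, w].
In Python, from plant import get_state, imaging, job, ctrl gives the robot as it stands.
- The arm moves only by the tool jog_arm, never from a script. Its argument "increments" is a list of rows, each an object of numbers: "dx", "dy", "dz": the shift along the world's x, y, z each as a share of 12 cm, from -1 to 1; "ax", "ay", "az": the turn, a rotation vector about the world's x, y, z each as a share of pi/2 rad, from -1 to 1; "gripper": the gripper command: -1 is shut, 1 is fully open, values between are in proportion. A call has 1 to 10 rows; each row is the pose to reach, as a shift and turn from the pose commanded when the call began; what a row does not reach only later rows make up. A row lasts 1/10 s, in which the tool goes at most 50 mm and 8.59 degrees, less where a joint would pass 70% of its speed; a pose out of reach is approached as far as the arm can. A call with a number of a shift or a turn outside -1 to 1 is refused whole. A call with a gripper value outside its range is refused whole. The fingers move at their own pace and stop on an object; "force" is the grip in N (left out, the last holds). Time passes only in rows, so rows that repeat a pose let the fingers close. It gives the time, the measured TCP pose, the force, the opening and the grip force at its end, in the units of the state.
- get_state(): the state, without advancing time (a new reading comes with each control period).
- imaging.read_camera(name): name is "scene" or "top"; returns a dict with "frame" (480x640x3 uint8, blue, green, red), "depth" (480x640 float32, m along the optical axis (not along the pixel's ray), 0 where there is no reading), "camera_matrix" (3x3 intrinsics, pixels), "extrinsics" (4x4, takes a point from camera to world coordinates). Camera axes: x right, y up, looking along -z (the intrinsics and any distortion apply to the point x, -y, -z); pixel columns grow to the right and rows downward; lengths in m; the calibration is good to about 2 mm. A picture is of the moment at which its call begins.
- job.sign_off(): hands the job in; it is judged then, once.
The state is a dict: "time": time; "qpos": joint angles; "dq": joint speeds; "joint_efforts": joint torques, N m; "eef_pos": TCP position; "tcp_rot": TCP orientation; "contact_force": force on the tool from outside, world axes, zero at the start; "wrist_torque": the same for the moment, N m; "opening": opening from 0.0 (shut) to 1.0 (fully open); "finger_force": force on a finger pad.
Only numpy, scipy, OpenCV 4.12 (cv2) and the standard library are available. Lean on these libraries where they do the work, as an engineer would, in place of code of your own. Each camera call takes 0.05 s, during which the arm holds its last target. There are 200 camera calls.

## Working session

There is one attempt and no reset: what is moved stays moved. The work goes in short steps, Python scripts to look and compute and a tool call to move; the robot and the scene stay as the last step left them, time stands still between calls to the robot, and variables do not carry over. Pictures are saved under pics/ and viewed, at most 14 in all, crops included, and the job is handed in when it is done.

Besides the shell and the picture viewer there is one more tool, called after ">>>" in YAML: its name, and indented under it one key for each argument. jog_arm: Moves the arm, as the interface text tells. Shift numbers are shares of 12 cm and turn numbers shares of pi/2 rad, none past 1 either way. Its arguments: {"type":"object","properties":{"increments":{"type":"array"},"force":{"type":"number"}},"required":["increments"]}

```bash
mkdir -p pics; python3 - <<'E'
from plant import get_state, imaging, ctrl
import cv2,numpy as np
for n in("top","scene"):
    d=imaging.read_camera(n); cv2.imwrite(f"pics/{n}0.png",d["frame"]); np.savez(f"/tmp/{n}0.npz",**d)
    print(n,d["camera_matrix"].round(1).tolist(),d["extrinsics"].round(4).tolist())
print(get_state(),ctrl.finger_overhang)
E
```

```text
top [[513.2, 0.0, 311.9], [0.0, 513.2, 246.3], [0.0, 0.0, 1.0]] [[-0.0216, 0.9865, -0.1622, 0.3524], [-0.9989, -0.0281, -0.038, -0.0194], [-0.0421, 0.1612, 0.986, 1.0358], [0.0, 0.0, 0.0, 1.0]]
scene [[567.1, 0.0, 321.7], [0.0, 567.1, 247.2], [0.0, 0.0, 1.0]] [[0.6913, -0.4838, 0.5367, 1.1497], [0.7223, 0.4841, -0.4939, -0.5801], [-0.0209, 0.7291, 0.6841, 0.8117], [0.0, 0.0, 0.0, 1.0]]
{'time': 0.1, 'qpos': array([ 1.07199471e+00,  2.87114459e-01,  1.57803005e+00, -5.58655778e-06,
        1.27862796e+00, -1.49982992e-01]), 'dq': array([ 0.00094417, -0.00258063, -0.00160954, -0.00082042, -0.00166158,
        0.0012087 ]), 'joint_efforts': array([-1.31637039e-04, -4.07291257e+01, -2.93705070e+01, -2.04598273e-04,
        3.30904986e-03,  1.78146564e-06]), 'eef_pos': array([0.23040498, 0.63387796, 0.25506083]), 'tcp_rot': array([ 1.73525543e-01,  9.84828766e-01, -1.03391369e-03, -3.44854239e-04]), 'contact_force': array([-0.05008631,  0.56126165,  0.1849411 ]), 'wrist_torque': array([0.04120273, 0.00484837, 0.00229336]), 'finger_force': 0.0, 'opening': 0.9985189423239983} 0.025
```

View pics/top0.png

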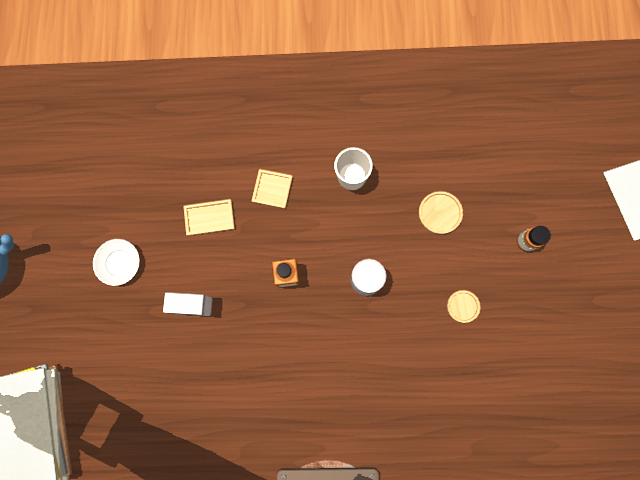

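View pics/scene0.png

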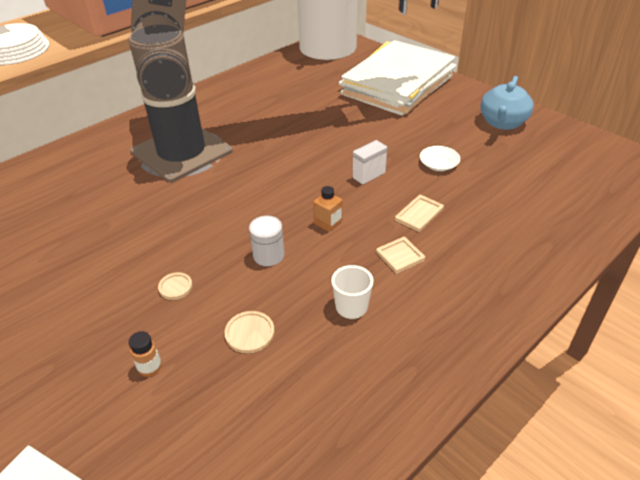

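The top view shows the containers: tea caddy (368,277), spice jar (537,237), sauce bottle (286,272), tin (187,304). The coasters are at large (441,213), small (464,306), square (272,188) and oblong (209,217). The cup is at (353,168) and the dish at (116,262).

```bash
cat > helper.py <<'E'
import cv2,numpy as np
def cast(d,uv,z):
    K,E=d["camera_matrix"],d["extrinsics"]
    uv=np.asarray(uv,float).reshape(-1,2)
    r=np.c_[(uv[:,0]-K[0,2])/K[0,0],-(uv[:,1]-K[1,2])/K[1,1],-np.ones(len(uv))]@E[:3,:3].T
    return E[:3,3]+r*((z-E[2,3])/r[:,2])[:,None]
def world(d):
    v,u=np.mgrid[:480,:640]; uv=np.c_[u.ravel(),v.ravel()]
    K,E=d["camera_matrix"],d["extrinsics"]
    c=np.c_[(uv[:,0]-K[0,2])/K[0,0],-(uv[:,1]-K[1,2])/K[1,1],-np.ones(len(uv))]*d["depth"].reshape(-1,1)
    return (c@E[:3,:3].T+E[:3,3]).reshape(480,640,3)
def blob(m,seed):
    n,l,s,c=cv2.connectedComponentsWithStats(m.astype(np.uint8))
    u,v=seed; w=l[v-6:v+7,u-6:u+7]; w=w[w>0]
    k=np.bincount(w).argmax()
    cs,_=cv2.findContours((l==k).astype(np.uint8),cv2.RETR_EXTERNAL,cv2.CHAIN_APPROX_NONE)
    return max(cs,key=cv2.contourArea)
def fit(d,m,seed,z,rect):
    p=cast(d,blob(m,seed),z)[:,:2].astype(np.float32)
    if rect:
        (c,s,a)=cv2.minAreaRect((p*1000).astype(np.float32))
        if s[0]<s[1]: s=s[::-1]; a+=90
        return np.r_[c,s,a].round(1)  # a: long-axis angle from x, deg
    c,s,a=cv2.fitEllipse(p*1000)
    return np.r_[c,s].round(1)
E
python3 - <<'E'
from helper import *
for n,S in (("top",dict(caddy=(368,277),jar=(539,235),bottle=(285,270),tin=(183,303),LR=(441,213),SR=(464,306),SQ=(272,188),OB=(209,217),cup=(353,168),dish=(116,262))),
 ("scene",dict(caddy=(266,227),jar=(141,342),bottle=(328,193),tin=(370,150),LR=(250,332),SR=(175,286),SQ=(400,255),OB=(420,213)))):
    d=dict(np.load(f"/tmp/{n}0.npz")); W=world(d)[...,2]; hsv=cv2.cvtColor(d["frame"],cv2.COLOR_BGR2HSV)
    print(n,"table z",np.median(W[W<.02]))
    for k,(u,v) in S.items():
        print(k,"hsv",hsv[v,u],"z",W[v-2:v+3,u-2:u+3].mean().round(4),end=" ")
        H=dict(caddy=.08,jar=.078,bottle=.092,tin=.075,cup=.072,dish=.02).get(k,.011)
        m=(W>H-.006)&(W<H+.01) if H>.011 else (hsv[...,2]>150)&(hsv[...,0]>10)&(hsv[...,0]<30)
        try: print(fit(d,m,(u,v),H,k in("tin","SQ","OB")))
        except Exception as e: print(e)
    if n=="top":
        # bottle body/shoulder
        m=(W>.045)
        print("bottle all",fit(d,m,(285,270),.064,True))
E
```

```text
top table z 0.00043315445771385797
caddy hsv [  0   0 255] z 0.0813 [451.4 -85.9  61.6  62.3]
jar hsv [170  15  51] z 0.0782 [ 519.5 -407.7   34.3   36.2]
bottle hsv [ 9 23 77] z 0.0925 [464.7  71.6  26.2  26.6]
tin hsv [  0   1 255] z 0.0758 [408.5 263.5  75.3  37.8  85.5]
LR hsv [ 23  96 254] z 0.0058 [ 584.5 -242.    87.4   88.1]
SR hsv [ 24  90 255] z 0.0053 [ 394.  -275.    63.3   64.2]
SQ hsv [ 26  77 255] z 0.006 [646.4 101.1  73.5  73.2 166.4]
OB hsv [ 27  69 255] z 0.0051 [589.4 233.1 101.1  64.9  96.5]
cup hsv [ 30   1 255] z 0.0052 attempt to get argmax of an empty sequence
dish hsv [  0   0 255] z 0.0056 attempt to get argmax of an empty sequence
bottle all [464.2  71.2  47.4  46.5   5.7]
scene table z -0.00021805617181347436
caddy hsv [  0   0 255] z 0.081 [455.8 -91.4  62.9  67.2]
jar hsv [170  23  67] z 0.0784 [ 524.3 -413.1   34.6   39.6]
bottle hsv [ 5 23 66] z 0.0908 [469.1  65.8  25.8  31.7]
tin hsv [ 13  19 253] z 0.0747 [413.4 256.7  79.8  43.5  86. ]
LR hsv [ 19  78 255] z 0.0062 [  51.5  343.2 2000.1 2124.1]
SR hsv [ 24  64 255] z 0.0053 [  51.5  343.2 2000.1 2124.1]
SQ hsv [ 26  59 255] z 0.0049 [ 124.8  234.3 2471.  1893.2   42.9]
OB hsv [ 27  56 255] z 0.0055 [ 124.8  234.3 2471.  1893.2   42.9]
```

```bash
python3 - <<'E'
import cv2
f=cv2.imread("pics/top0.png")[150:330,150:570]
cv2.imwrite("pics/crop1.png",cv2.resize(f[:, :210],None,fx=3.5,fy=3.3,interpolation=cv2.INTER_CUBIC))
E
```

```text
(no output)
```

View pics/crop1.png

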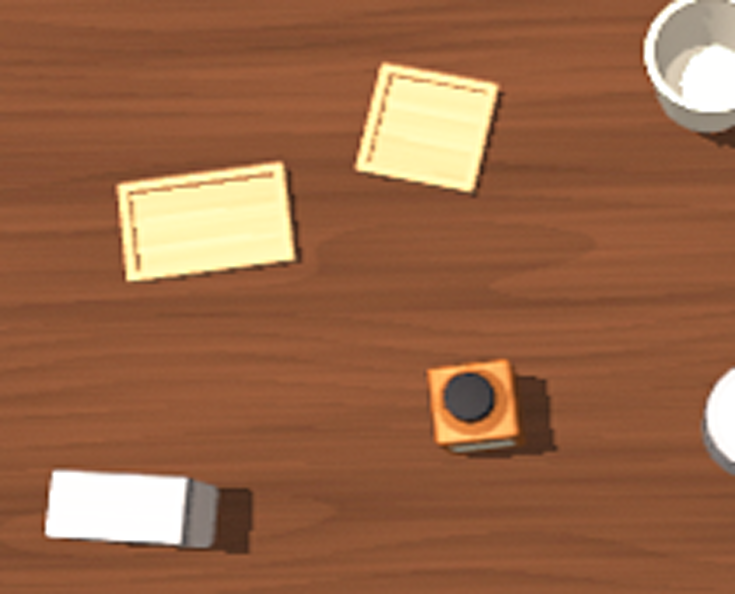

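The crop shows clean, unoccluded edges on the tin, bottle and both rectangular coasters, and their angles agree with the fits. I'll move to the tin first.

>>> jog_arm:
  increments:
    - {"dx": 0.2,"dy": -0.4,"az": -0.09}
    - {"dx": 0.35,"dy": -0.75,"az": -0.18}
    - {"dx": 0.5,"dy": -1,"az": -0.27}
    - {"dx": 0.5,"dy": -1,"az": -0.36}
  force: 40

```text
$.increments[0]: bad value
```

>>> jog_arm:
  increments:
    - {"dx": 0.2,"dy": -0.4,"az": -0.09}
    - {"dx": 0.35,"dy": -0.75,"az": -0.18}
    - {"dx": 0.5,"dy": -1,"az": -0.27}
    - {"dx": 0.5,"dy": -1,"az": -0.36}
    - {"dx": 0.5,"dy": -1,"az": -0.36}

```text
$.increments[0]: bad value
```

```bash
cat > st.py <<'E'
import sys,numpy as np
from plant import get_state
s=get_state(); p=s["eef_pos"]*1000; x,y,z,w=s["tcp_rot"]
from scipy.spatial.transform import Rotation as R
M=R.from_quat(s["tcp_rot"]).as_matrix(); a=np.degrees(np.arctan2(M[1,1],M[0,1]))
print("t",round(s["time"],2),"tcp",p.round(1),"close",round(a,1),"tilt",np.degrees(np.arccos(-M[2,2])).round(2),"open",round(s["opening"],3),"F",s["contact_force"].round(1),round(s["finger_force"],1))
if len(sys.argv)>1:
    g=np.array(list(map(float,sys.argv[1:]))); da=(g[3]-a+90)%180-90
    print("delta share",((g[:3]-p)/120).round(3),"az",round(da/90,3))
E
python3 st.py 408.5 263.5 120 -4.5
```

```text
t 0.1 tcp [230.4 633.9 255.1] close 70.0 tilt 0.12 open 0.999 F [-0.1  0.6  0.2] 0.0
delta share [ 1.484 -3.086 -1.126] az -0.828
```

Each row seems to need every field, so I'll give all seven.

>>> jog_arm:
  increments:
    - {"dx": 0.2,"dy": -0.4,"dz": 0,"ax": 0,"ay": 0,"az": -0.09,"gripper": 1}
    - {"dx": 0.35,"dy": -0.75,"dz": 0,"ax": 0,"ay": 0,"az": -0.18,"gripper": 1}
    - {"dx": 0.5,"dy": -1,"dz": 0,"ax": 0,"ay": 0,"az": -0.27,"gripper": 1}
    - {"dx": 0.5,"dy": -1,"dz": 0,"ax": 0,"ay": 0,"az": -0.36,"gripper": 1}
  force: 40

```text
time: 0.5
eef_pos: [0.2922, 0.5111, 0.2556]
tcp_rot: [0.446, 0.895, -0.001, 0.0]
contact_force: [-1.3, 0.7, 0.1]
opening: 0.999
finger_force: 0.0
```

```bash
cat > st.py <<'E'
import sys,numpy as np
from plant import get_state
s=get_state(); p=s["eef_pos"]*1000; x,y,z,w=s["tcp_rot"]
from scipy.spatial.transform import Rotation as R
M=R.from_quat(s["tcp_rot"]).as_matrix(); a=np.degrees(np.arctan2(M[1,1],M[0,1]))
print("t",round(s["time"],2),"tcp",p.round(1),"close",round(a,1),"tilt",np.degrees(np.arccos(-M[2,2])).round(2),"open",round(s["opening"],3),"F",s["contact_force"].round(1),round(s["finger_force"],1))
if len(sys.argv)>1:
    g=np.array(list(map(float,sys.argv[1:]))); da=(g[3]-a+90)%180-90
    print("delta share",((g[:3]-p)/120).round(3),"az",round(da/90,3))
E
python3 st.py 408.5 263.5 120 -4.5
```

```text
t 0.5 tcp [292.2 511.1 255.6] close 37.1 tilt 0.13 open 0.999 F [-1.3  0.7  0.1] 0.0
delta share [ 0.969 -2.064 -1.13 ] az -0.462
```

>>> jog_arm:
  increments:
    - {"dx": 0.2,"dy": -0.4,"dz": 0,"ax": 0,"ay": 0,"az": -0.09,"gripper": 1}
    - {"dx": 0.35,"dy": -0.75,"dz": -0.2,"ax": 0,"ay": 0,"az": -0.18,"gripper": 1}
    - {"dx": 0.48,"dy": -1,"dz": -0.3,"ax": 0,"ay": 0,"az": -0.27,"gripper": 1}
    - {"dx": 0.48,"dy": -1,"dz": -0.4,"ax": 0,"ay": 0,"az": -0.36,"gripper": 1}

```text
time: 0.9
eef_pos: [0.3492, 0.3908, 0.2068]
tcp_rot: [0.678, 0.735, -0.001, 0.0]
contact_force: [-0.5, 0.5, -0.9]
opening: 1.004
finger_force: 0.0
```

>>> jog_arm:
  increments:
    - {"dx": 0.2,"dy": -0.4,"dz": -0.2,"ax": 0,"ay": 0,"az": -0.05,"gripper": 1}
    - {"dx": 0.35,"dy": -0.75,"dz": -0.5,"ax": 0,"ay": 0,"az": -0.1,"gripper": 1}
    - {"dx": 0.48,"dy": -1,"dz": -0.7,"ax": 0,"ay": 0,"az": -0.1,"gripper": 1}
    - {"dx": 0.48,"dy": -1,"dz": -0.7,"ax": 0,"ay": 0,"az": -0.1,"gripper": 1}
    - {"dx": 0.48,"dy": -1,"dz": -0.7,"ax": 0,"ay": 0,"az": -0.1,"gripper": 1}

```text
time: 1.4
eef_pos: [0.4053, 0.2731, 0.1228]
tcp_rot: [0.731, 0.682, -0.002, -0.001]
contact_force: [-0.9, 0.4, 0.3]
opening: 1.0
finger_force: 0.0
```

```bash
python3 st.py 408.5 263.5 52 -4.5
```

```text
t 1.4 tcp [405.3 273.1 122.8] close -3.9 tilt 0.2 open 1.0 F [-0.9  0.4  0.3] 0.0
delta share [ 0.026 -0.08  -0.59 ] az -0.006
```

>>> jog_arm:
  increments:
    - {"dx": 0.025,"dy": -0.08,"dz": 0,"ax": 0,"ay": 0,"az": -0.006,"gripper": 1}
    - {"dx": 0.025,"dy": -0.08,"dz": -0.2,"ax": 0,"ay": 0,"az": -0.006,"gripper": 1}
    - {"dx": 0.025,"dy": -0.08,"dz": -0.4,"ax": 0,"ay": 0,"az": -0.006,"gripper": 1}
    - {"dx": 0.025,"dy": -0.08,"dz": -0.59,"ax": 0,"ay": 0,"az": -0.006,"gripper": 1}
    - {"dx": 0.025,"dy": -0.08,"dz": -0.59,"ax": 0,"ay": 0,"az": -0.006,"gripper": 1}
    - {"dx": 0.025,"dy": -0.08,"dz": -0.59,"ax": 0,"ay": 0,"az": -0.006,"gripper": 1}

```text
time: 2.0
eef_pos: [0.4093, 0.2656, 0.0546]
tcp_rot: [0.733, 0.68, 0.001, 0.0]
contact_force: [1.1, 0.5, 1.2]
opening: 0.999
finger_force: 0.0
```

```bash
python3 st.py 408.5 263.5 52 -4.5; python3 -c "
from plant import imaging
import cv2
f=imaging.read_camera('scene')['frame'];cv2.imwrite('pics/g1.png',cv2.resize(f[60:260,240:500],None,fx=3,fy=3))"
```

```text
t 2.0 tcp [409.3 265.6  54.6] close -4.2 tilt 0.08 open 0.999 F [1.1 0.5 1.2] 0.0
delta share [-0.006 -0.018 -0.022] az -0.003
```

View pics/g1.png

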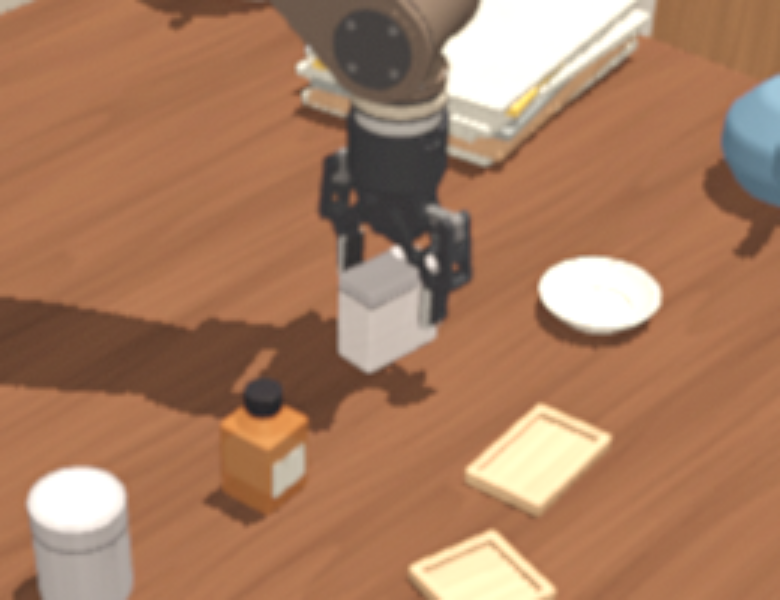

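The open fingers straddle the tin, at about (400,290) in the crop. I'll close now.

>>> jog_arm:
  increments:
    - {"dx": 0,"dy": 0,"dz": 0,"ax": 0,"ay": 0,"az": 0,"gripper": -1}
    - {"dx": 0,"dy": 0,"dz": 0,"ax": 0,"ay": 0,"az": 0,"gripper": -1}
    - {"dx": 0,"dy": 0,"dz": 0,"ax": 0,"ay": 0,"az": 0,"gripper": -1}
    - {"dx": 0,"dy": 0,"dz": 0,"ax": 0,"ay": 0,"az": 0,"gripper": -1}
    - {"dx": 0,"dy": 0,"dz": 0,"ax": 0,"ay": 0,"az": 0,"gripper": -1}
    - {"dx": 0,"dy": 0,"dz": 0,"ax": 0,"ay": 0,"az": 0,"gripper": -1}
    - {"dx": 0,"dy": 0,"dz": 0,"ax": 0,"ay": 0,"az": 0,"gripper": -1}
    - {"dx": 0,"dy": 0,"dz": 0,"ax": 0,"ay": 0,"az": 0,"gripper": -1}

```text
time: 2.85
eef_pos: [0.4096, 0.265, 0.0544]
tcp_rot: [0.733, 0.68, 0.001, 0.0]
contact_force: [-0.5, -0.5, 5.9]
opening: 0.443
finger_force: 41.2
```

```bash
python3 st.py 590 233 120 6.5
```

```text
t 2.85 tcp [409.6 265.   54.4] close -4.3 tilt 0.07 open 0.443 F [-0.5 -0.5  5.9] 41.2
delta share [ 1.504 -0.267  0.547] az 0.12
```

>>> jog_arm:
  increments:
    - {"dx": 0,"dy": 0,"dz": 0.15,"ax": 0,"ay": 0,"az": 0,"gripper": -1}
    - {"dx": 0,"dy": 0,"dz": 0.35,"ax": 0,"ay": 0,"az": 0,"gripper": -1}
    - {"dx": 0.1,"dy": 0,"dz": 0.5,"ax": 0,"ay": 0,"az": 0.02,"gripper": -1}
    - {"dx": 0.3,"dy": 0,"dz": 0.5,"ax": 0,"ay": 0,"az": 0.05,"gripper": -1}
    - {"dx": 0.5,"dy": 0,"dz": 0.5,"ax": 0,"ay": 0,"az": 0.08,"gripper": -1}
    - {"dx": 0.7,"dy": -0.1,"dz": 0.5,"ax": 0,"ay": 0,"az": 0.12,"gripper": -1}
    - {"dx": 0.9,"dy": -0.2,"dz": 0.5,"ax": 0,"ay": 0,"az": 0.12,"gripper": -1}
    - {"dx": 1,"dy": -0.26,"dz": 0.5,"ax": 0,"ay": 0,"az": 0.12,"gripper": -1}
    - {"dx": 1,"dy": -0.26,"dz": 0.5,"ax": 0,"ay": 0,"az": 0.12,"gripper": -1}

```text
time: 3.75
eef_pos: [0.5295, 0.2325, 0.1127]
tcp_rot: [0.667, 0.745, -0.001, -0.0]
contact_force: [-0.1, 0.1, -3.0]
opening: 0.439
finger_force: 40.9
```

```bash
python3 st.py 589.5 234.5 115 6.5
```

```text
t 3.75 tcp [529.5 232.5 112.7] close 6.3 tilt 0.07 open 0.439 F [-0.1  0.1 -3. ] 40.9
delta share [0.5   0.016 0.019] az 0.002
```

>>> jog_arm:
  increments:
    - {"dx": 0.15,"dy": 0,"dz": 0,"ax": 0,"ay": 0,"az": 0,"gripper": -1}
    - {"dx": 0.35,"dy": 0.015,"dz": 0,"ax": 0,"ay": 0,"az": 0,"gripper": -1}
    - {"dx": 0.5,"dy": 0.015,"dz": 0,"ax": 0,"ay": 0,"az": 0,"gripper": -1}
    - {"dx": 0.5,"dy": 0.015,"dz": 0,"ax": 0,"ay": 0,"az": 0,"gripper": -1}
    - {"dx": 0.5,"dy": 0.015,"dz": -0.1,"ax": 0,"ay": 0,"az": 0,"gripper": -1}
    - {"dx": 0.5,"dy": 0.015,"dz": -0.2,"ax": 0,"ay": 0,"az": 0,"gripper": -1}
    - {"dx": 0.5,"dy": 0.015,"dz": -0.28,"ax": 0,"ay": 0,"az": 0,"gripper": -1}
    - {"dx": 0.5,"dy": 0.015,"dz": -0.28,"ax": 0,"ay": 0,"az": 0,"gripper": -1}

```text
time: 4.55
eef_pos: [0.5861, 0.235, 0.0767]
tcp_rot: [0.666, 0.746, -0.002, -0.002]
contact_force: [-0.1, -0.0, -2.9]
opening: 0.437
finger_force: 41.1
```

```bash
python3 st.py 589.5 234.5 60 6.5; python3 -c "
from plant import imaging
import cv2
f=imaging.read_camera('scene')['frame'];cv2.imwrite('pics/p1.png',cv2.resize(f[100:270,330:530],None,fx=3.5,fy=3.5))"
```

```text
t 4.55 tcp [586.1 235.   76.7] close 6.5 tilt 0.35 open 0.437 F [-0.1 -0.  -2.9] 41.1
delta share [ 0.028 -0.004 -0.139] az 0.0
```

View pics/p1.png

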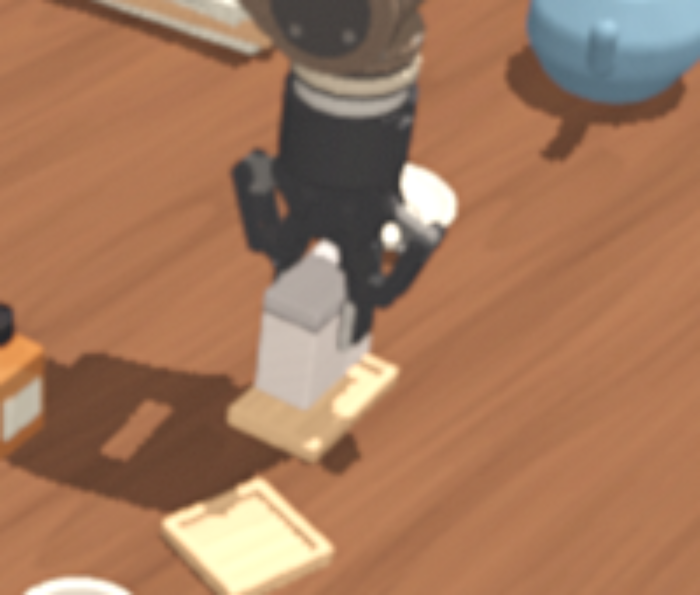

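The tin hovers over the oblong coaster, aligned with it, at about (310,370) in the crop. I'll descend gently.

>>> jog_arm:
  increments:
    - {"dx": 0,"dy": 0,"dz": 0,"ax": 0,"ay": 0,"az": 0,"gripper": -1}
    - {"dx": 0,"dy": 0,"dz": 0,"ax": 0,"ay": 0,"az": 0,"gripper": -1}
    - {"dx": 0,"dy": 0,"dz": 0,"ax": 0,"ay": 0,"az": 0,"gripper": -1}

```text
time: 4.9
eef_pos: [0.5894, 0.2354, 0.0807]
tcp_rot: [0.666, 0.746, 0.001, 0.0]
contact_force: [0.2, 0.2, -1.9]
opening: 0.44
finger_force: 41.1
```

```bash
python3 st.py 589.5 234.5 60 6.5
```

```text
t 4.9 tcp [589.4 235.4  80.7] close 6.5 tilt 0.08 open 0.44 F [ 0.2  0.2 -1.9] 41.1
delta share [ 0.001 -0.008 -0.172] az 0.0
```

>>> jog_arm:
  increments:
    - {"dx": 0,"dy": -0.01,"dz": -0.06,"ax": 0,"ay": 0,"az": 0,"gripper": -1}
    - {"dx": 0,"dy": -0.01,"dz": -0.1,"ax": 0,"ay": 0,"az": 0,"gripper": -1}
    - {"dx": 0,"dy": -0.01,"dz": -0.13,"ax": 0,"ay": 0,"az": 0,"gripper": -1}
    - {"dx": 0,"dy": -0.01,"dz": -0.15,"ax": 0,"ay": 0,"az": 0,"gripper": -1}
    - {"dx": 0,"dy": -0.01,"dz": -0.165,"ax": 0,"ay": 0,"az": 0,"gripper": -1}
    - {"dx": 0,"dy": -0.01,"dz": -0.17,"ax": 0,"ay": 0,"az": 0,"gripper": -1}
    - {"dx": 0,"dy": -0.01,"dz": -0.175,"ax": 0,"ay": 0,"az": 0,"gripper": -1}
    - {"dx": 0,"dy": -0.01,"dz": -0.175,"ax": 0,"ay": 0,"az": 0,"gripper": -1}

```text
time: 5.7
eef_pos: [0.5889, 0.2342, 0.0595]
tcp_rot: [0.666, 0.746, -0.0, -0.0]
contact_force: [-0.9, 0.3, 0.4]
opening: 0.443
finger_force: 41.3
```

```bash
python3 st.py 589.5 234.5 60 6.5
```

```text
t 5.7 tcp [588.9 234.2  59.5] close 6.5 tilt 0.01 open 0.443 F [-0.9  0.3  0.4] 41.3
delta share [0.005 0.003 0.004] az 0.0
```

The load has moved onto the coaster. I'll release and rise.

>>> jog_arm:
  increments:
    - {"dx": 0,"dy": 0,"dz": 0,"ax": 0,"ay": 0,"az": 0,"gripper": 0.1}
    - {"dx": 0,"dy": 0,"dz": 0,"ax": 0,"ay": 0,"az": 0,"gripper": 0.4}
    - {"dx": 0,"dy": 0,"dz": 0,"ax": 0,"ay": 0,"az": 0,"gripper": 1}
    - {"dx": 0,"dy": 0,"dz": 0,"ax": 0,"ay": 0,"az": 0,"gripper": 1}
    - {"dx": 0,"dy": 0,"dz": 0,"ax": 0,"ay": 0,"az": 0,"gripper": 1}
    - {"dx": 0,"dy": 0,"dz": 0.2,"ax": 0,"ay": 0,"az": 0,"gripper": 1}
    - {"dx": 0,"dy": 0,"dz": 0.4,"ax": 0,"ay": 0,"az": 0,"gripper": 1}
    - {"dx": 0,"dy": 0,"dz": 0.6,"ax": 0,"ay": 0,"az": 0,"gripper": 1}
    - {"dx": 0,"dy": 0,"dz": 0.8,"ax": 0,"ay": 0,"az": 0,"gripper": 1}

```text
time: 6.6
eef_pos: [0.5888, 0.2341, 0.1558]
tcp_rot: [0.666, 0.746, -0.0, -0.0]
contact_force: [0.9, -0.1, 0.4]
opening: 1.0
finger_force: 0.0
```

```bash
python3 st.py 464.5 71.5 150 5.7
```

```text
t 6.6 tcp [588.8 234.1 155.8] close 6.5 tilt 0.0 open 1.0 F [ 0.9 -0.1  0.4] 0.0
delta share [-1.036 -1.355 -0.048] az -0.009
```

>>> jog_arm:
  increments:
    - {"dx": -0.2,"dy": -0.25,"dz": 0,"ax": 0,"ay": 0,"az": 0,"gripper": 1}
    - {"dx": -0.4,"dy": -0.5,"dz": 0,"ax": 0,"ay": 0,"az": 0,"gripper": 1}
    - {"dx": -0.6,"dy": -0.75,"dz": 0,"ax": 0,"ay": 0,"az": 0,"gripper": 1}
    - {"dx": -0.8,"dy": -1,"dz": 0,"ax": 0,"ay": 0,"az": -0.01,"gripper": 1}

```text
time: 7.0
eef_pos: [0.4918, 0.1133, 0.155]
tcp_rot: [0.672, 0.741, 0.0, 0.0]
contact_force: [-0.1, -0.9, -0.4]
opening: 1.001
finger_force: 0.0
```

>>> jog_arm:
  increments:
    - {"dx": -0.15,"dy": -0.2,"dz": 0,"ax": 0,"ay": 0,"az": 0,"gripper": 1}
    - {"dx": -0.24,"dy": -0.35,"dz": 0,"ax": 0,"ay": 0,"az": 0,"gripper": 1}
    - {"dx": -0.24,"dy": -0.35,"dz": 0,"ax": 0,"ay": 0,"az": 0,"gripper": 1}
    - {"dx": -0.24,"dy": -0.35,"dz": 0,"ax": 0,"ay": 0,"az": 0,"gripper": 1}
    - {"dx": -0.24,"dy": -0.35,"dz": 0,"ax": 0,"ay": 0,"az": 0,"gripper": 1}

```text
time: 7.5
eef_pos: [0.4647, 0.0726, 0.1552]
tcp_rot: [0.672, 0.741, 0.0, 0.0]
contact_force: [-0.3, 0.7, -1.5]
opening: 1.0
finger_force: 0.0
```

```bash
python3 st.py 464.5 71.5 50 5.7; python3 - <<'E'
from plant import imaging
from helper import *
d=imaging.read_camera("top"); W=world(d)[...,2]
try: print(fit(d,(W>.074)&(W<.09),(207,215),.08,True))
except Exception as e: print(e)
cv2.imwrite('pics/a1.png',cv2.resize(d["frame"][150:330,150:400],None,fx=3,fy=3))
E
```

```text
t 7.5 tcp [464.7  72.6 155.2] close 5.6 tilt 0.05 open 1.0 F [-0.3  0.7 -1.5] 0.0
delta share [-0.002 -0.009 -0.877] az 0.001
[586.6 232.8  74.9  39.1  96.5]
```

View pics/a1.png

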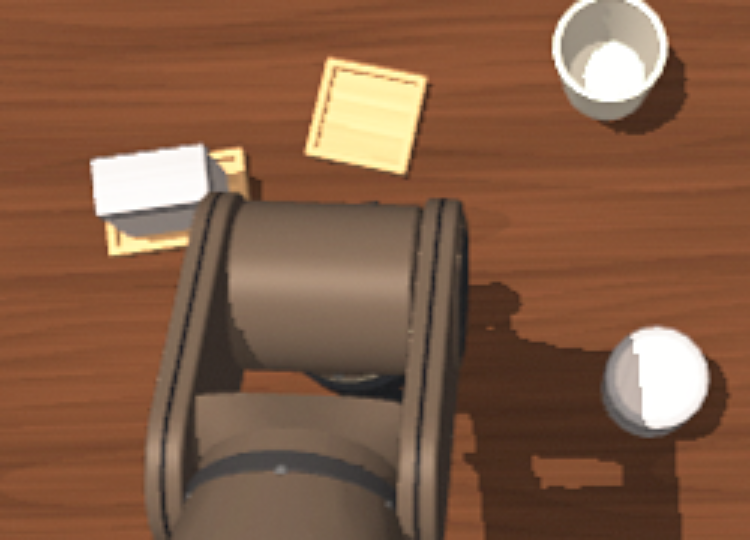

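The tin stands in the oblong coaster at (586.6, 232.8), about 3 mm off centre. The gripper is over the bottle, so I'll descend and grip.

>>> jog_arm:
  increments:
    - {"dx": 0,"dy": -0.005,"dz": -0.2,"ax": 0,"ay": 0,"az": 0,"gripper": 1}
    - {"dx": 0,"dy": -0.005,"dz": -0.4,"ax": 0,"ay": 0,"az": 0,"gripper": 1}
    - {"dx": 0,"dy": -0.005,"dz": -0.6,"ax": 0,"ay": 0,"az": 0,"gripper": 1}
    - {"dx": 0,"dy": -0.005,"dz": -0.8,"ax": 0,"ay": 0,"az": 0,"gripper": 1}
    - {"dx": 0,"dy": -0.005,"dz": -0.89,"ax": 0,"ay": 0,"az": 0,"gripper": 1}
    - {"dx": 0,"dy": -0.005,"dz": -0.89,"ax": 0,"ay": 0,"az": 0,"gripper": 1}
    - {"dx": 0,"dy": -0.005,"dz": -0.89,"ax": 0,"ay": 0,"az": 0,"gripper": 1}

```text
time: 8.25
eef_pos: [0.4648, 0.0718, 0.0487]
tcp_rot: [0.672, 0.741, 0.0, 0.0]
contact_force: [0.8, 0.3, -0.1]
opening: 1.001
finger_force: 0.0
```

>>> jog_arm:
  increments:
    - {"dx": 0,"dy": 0,"dz": 0,"ax": 0,"ay": 0,"az": 0,"gripper": -1}
    - {"dx": 0,"dy": 0,"dz": 0,"ax": 0,"ay": 0,"az": 0,"gripper": -1}
    - {"dx": 0,"dy": 0,"dz": 0,"ax": 0,"ay": 0,"az": 0,"gripper": -1}
    - {"dx": 0,"dy": 0,"dz": 0,"ax": 0,"ay": 0,"az": 0,"gripper": -1}
    - {"dx": 0,"dy": 0,"dz": 0,"ax": 0,"ay": 0,"az": 0,"gripper": -1}
    - {"dx": 0,"dy": 0,"dz": 0,"ax": 0,"ay": 0,"az": 0,"gripper": -1}
    - {"dx": 0,"dy": 0,"dz": 0,"ax": 0,"ay": 0,"az": 0,"gripper": -1}
    - {"dx": 0,"dy": 0,"dz": 0,"ax": 0,"ay": 0,"az": 0,"gripper": -1}

```text
time: 9.05
eef_pos: [0.4655, 0.0715, 0.0494]
tcp_rot: [0.672, 0.741, 0.001, 0.001]
contact_force: [0.5, 0.8, 6.2]
opening: 0.534
finger_force: 42.2
```

```bash
python3 st.py 646.5 101 110 -13.6
```

```text
t 9.05 tcp [465.5  71.5  49.4] close 5.6 tilt 0.18 open 0.534 F [0.5 0.8 6.2] 42.2
delta share [1.508 0.246 0.505] az -0.213
```

>>> jog_arm:
  increments:
    - {"dx": 0,"dy": 0,"dz": 0.15,"ax": 0,"ay": 0,"az": 0,"gripper": -1}
    - {"dx": 0,"dy": 0,"dz": 0.35,"ax": 0,"ay": 0,"az": 0,"gripper": -1}
    - {"dx": 0.1,"dy": 0,"dz": 0.5,"ax": 0,"ay": 0,"az": -0.03,"gripper": -1}
    - {"dx": 0.3,"dy": 0.05,"dz": 0.5,"ax": 0,"ay": 0,"az": -0.08,"gripper": -1}
    - {"dx": 0.5,"dy": 0.1,"dz": 0.5,"ax": 0,"ay": 0,"az": -0.13,"gripper": -1}
    - {"dx": 0.7,"dy": 0.15,"dz": 0.5,"ax": 0,"ay": 0,"az": -0.18,"gripper": -1}
    - {"dx": 0.9,"dy": 0.2,"dz": 0.5,"ax": 0,"ay": 0,"az": -0.213,"gripper": -1}
    - {"dx": 1,"dy": 0.245,"dz": 0.5,"ax": 0,"ay": 0,"az": -0.213,"gripper": -1}

```text
time: 9.85
eef_pos: [0.5842, 0.101, 0.1064]
tcp_rot: [0.786, 0.618, -0.001, -0.001]
contact_force: [-0.0, -1.2, -2.8]
opening: 0.533
finger_force: 42.1
```

>>> jog_arm:
  increments:
    - {"dx": 0.15,"dy": 0,"dz": 0,"ax": 0,"ay": 0,"az": 0,"gripper": -1}
    - {"dx": 0.35,"dy": 0,"dz": 0,"ax": 0,"ay": 0,"az": 0,"gripper": -1}
    - {"dx": 0.5,"dy": 0,"dz": 0,"ax": 0,"ay": 0,"az": 0,"gripper": -1}
    - {"dx": 0.5,"dy": 0,"dz": 0,"ax": 0,"ay": 0,"az": 0,"gripper": -1}
    - {"dx": 0.5,"dy": 0,"dz": -0.1,"ax": 0,"ay": 0,"az": 0,"gripper": -1}
    - {"dx": 0.5,"dy": 0,"dz": -0.2,"ax": 0,"ay": 0,"az": 0,"gripper": -1}
    - {"dx": 0.5,"dy": 0,"dz": -0.28,"ax": 0,"ay": 0,"az": 0,"gripper": -1}
    - {"dx": 0.5,"dy": 0,"dz": -0.28,"ax": 0,"ay": 0,"az": 0,"gripper": -1}
    - {"dx": 0.5,"dy": 0,"dz": -0.28,"ax": 0,"ay": 0,"az": 0,"gripper": -1}
    - {"dx": 0.5,"dy": 0,"dz": -0.28,"ax": 0,"ay": 0,"az": 0,"gripper": -1}

```text
time: 10.85
eef_pos: [0.6444, 0.101, 0.0751]
tcp_rot: [0.786, 0.618, 0.0, 0.0]
contact_force: [0.9, 0.1, -2.7]
opening: 0.529
finger_force: 42.2
```

```bash
python3 st.py 646.5 101 54.7 -13.6; python3 -c "
from plant import imaging
import cv2
f=imaging.read_camera('scene')['frame'];cv2.imwrite('pics/p2.png',cv2.resize(f[120:320,300:500],None,fx=3,fy=3))"
```

```text
t 10.85 tcp [644.4 101.   75.1] close -13.6 tilt 0.06 open 0.529 F [ 0.9  0.1 -2.7] 42.2
delta share [ 0.018  0.    -0.17 ] az -0.0
```

View pics/p2.png

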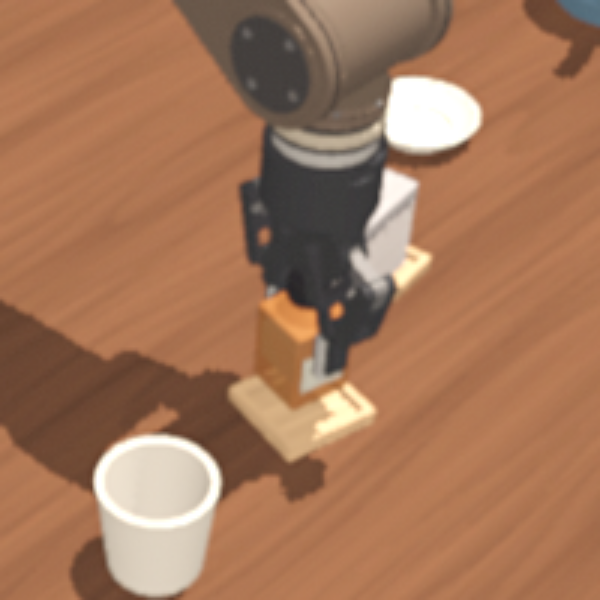

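The bottle hovers over the square coaster, square to it, at about (300,370) in the crop. I'll set it down.

>>> jog_arm:
  increments:
    - {"dx": 0.015,"dy": 0,"dz": -0.06,"ax": 0,"ay": 0,"az": 0,"gripper": -1}
    - {"dx": 0.015,"dy": 0,"dz": -0.1,"ax": 0,"ay": 0,"az": 0,"gripper": -1}
    - {"dx": 0.015,"dy": 0,"dz": -0.13,"ax": 0,"ay": 0,"az": 0,"gripper": -1}
    - {"dx": 0.015,"dy": 0,"dz": -0.15,"ax": 0,"ay": 0,"az": 0,"gripper": -1}
    - {"dx": 0.015,"dy": 0,"dz": -0.165,"ax": 0,"ay": 0,"az": 0,"gripper": -1}
    - {"dx": 0.015,"dy": 0,"dz": -0.17,"ax": 0,"ay": 0,"az": 0,"gripper": -1}
    - {"dx": 0.015,"dy": 0,"dz": -0.175,"ax": 0,"ay": 0,"az": 0,"gripper": -1}
    - {"dx": 0.015,"dy": 0,"dz": -0.175,"ax": 0,"ay": 0,"az": 0,"gripper": -1}

```text
time: 11.7
eef_pos: [0.6459, 0.101, 0.0545]
tcp_rot: [0.786, 0.618, -0.0, -0.0]
contact_force: [-4.3, -0.0, 4.2]
opening: 0.532
finger_force: 42.9
```

```bash
python3 st.py 646.5 101 54.7 -13.6
```

```text
t 11.7 tcp [645.9 101.   54.5] close -13.6 tilt 0.03 open 0.532 F [-4.3 -0.   4.2] 42.9
delta share [0.005 0.    0.002] az -0.0
```

Contact force is about 4 N upward at the expected height, so it is seated. I'll release and rise.

>>> jog_arm:
  increments:
    - {"dx": 0,"dy": 0,"dz": 0,"ax": 0,"ay": 0,"az": 0,"gripper": 0.2}
    - {"dx": 0,"dy": 0,"dz": 0,"ax": 0,"ay": 0,"az": 0,"gripper": 0.5}
    - {"dx": 0,"dy": 0,"dz": 0,"ax": 0,"ay": 0,"az": 0,"gripper": 1}
    - {"dx": 0,"dy": 0,"dz": 0,"ax": 0,"ay": 0,"az": 0,"gripper": 1}
    - {"dx": 0,"dy": 0,"dz": 0,"ax": 0,"ay": 0,"az": 0,"gripper": 1}
    - {"dx": 0,"dy": 0,"dz": 0.25,"ax": 0,"ay": 0,"az": 0,"gripper": 1}
    - {"dx": 0,"dy": 0,"dz": 0.5,"ax": 0,"ay": 0,"az": 0,"gripper": 1}
    - {"dx": 0,"dy": 0,"dz": 0.75,"ax": 0,"ay": 0,"az": 0,"gripper": 1}
    - {"dx": 0,"dy": 0,"dz": 1,"ax": 0,"ay": 0,"az": 0,"gripper": 1}

```text
time: 12.6
eef_pos: [0.6458, 0.101, 0.1746]
tcp_rot: [0.786, 0.618, 0.0, 0.0]
contact_force: [0.5, -0.2, -0.4]
opening: 0.998
finger_force: 0.0
```

```bash
python3 st.py 451 -86 170 -13.6
```

```text
t 12.6 tcp [645.8 101.  174.6] close -13.6 tilt 0.0 open 0.998 F [ 0.5 -0.2 -0.4] 0.0
delta share [-1.623 -1.558 -0.038] az -0.0
```

>>> jog_arm:
  increments:
    - {"dx": -0.25,"dy": -0.25,"dz": 0,"ax": 0,"ay": 0,"az": 0,"gripper": 1}
    - {"dx": -0.5,"dy": -0.5,"dz": 0,"ax": 0,"ay": 0,"az": 0,"gripper": 1}
    - {"dx": -0.75,"dy": -0.75,"dz": 0,"ax": 0,"ay": 0,"az": 0,"gripper": 1}
    - {"dx": -1,"dy": -1,"dz": 0,"ax": 0,"ay": 0,"az": 0,"gripper": 1}

```text
time: 13.0
eef_pos: [0.5247, -0.0199, 0.1736]
tcp_rot: [0.786, 0.619, 0.0, 0.0]
contact_force: [-0.1, -1.5, -0.0]
opening: 0.996
finger_force: 0.0
```

>>> jog_arm:
  increments:
    - {"dx": -0.25,"dy": -0.25,"dz": 0,"ax": 0,"ay": 0,"az": 0,"gripper": 1}
    - {"dx": -0.5,"dy": -0.45,"dz": 0,"ax": 0,"ay": 0,"az": 0,"gripper": 1}
    - {"dx": -0.62,"dy": -0.56,"dz": 0,"ax": 0,"ay": 0,"az": 0,"gripper": 1}
    - {"dx": -0.62,"dy": -0.56,"dz": 0,"ax": 0,"ay": 0,"az": 0,"gripper": 1}
    - {"dx": -0.62,"dy": -0.56,"dz": 0,"ax": 0,"ay": 0,"az": 0,"gripper": 1}
    - {"dx": -0.62,"dy": -0.56,"dz": 0,"ax": 0,"ay": 0,"az": 0,"gripper": 1}

```text
time: 13.6
eef_pos: [0.4523, -0.0859, 0.1738]
tcp_rot: [0.786, 0.619, 0.0, 0.0]
contact_force: [-0.4, -0.2, -0.6]
opening: 1.0
finger_force: 0.0
```

```bash
python3 st.py 451 -86 50 -13.6; python3 - <<'E'
from plant import imaging
from helper import *
d=imaging.read_camera("top"); W=world(d)[...,2]; np.savez("/tmp/top2.npz",**d)
for s in [(267,182),(272,180)]:
  try: print(fit(d,(W>.091)&(W<.107),s,.097,False), fit(d,(W>.05)&(W<.11),s,.069,True))
  except Exception as e: print(e)
E
```

```text
t 13.6 tcp [452.3 -85.9 173.8] close -13.6 tilt 0.05 open 1.0 F [-0.4 -0.2 -0.6] 0.0
delta share [-1.100e-02 -1.000e-03 -1.032e+00] az -0.0
[643.  101.   25.9  27.7] [640.6 100.1  50.6  48.6 166. ]
[643.  101.   25.9  27.7] [640.6 100.1  50.6  48.6 166. ]
```

The bottle cap is measured at (643, 101), within 4 mm of the coaster centre. I'll take the caddy next.

>>> jog_arm:
  increments:
    - {"dx": -0.01,"dy": 0,"dz": -0.25,"ax": 0,"ay": 0,"az": 0,"gripper": 1}
    - {"dx": -0.01,"dy": 0,"dz": -0.5,"ax": 0,"ay": 0,"az": 0,"gripper": 1}
    - {"dx": -0.01,"dy": 0,"dz": -0.7,"ax": 0,"ay": 0,"az": 0,"gripper": 1}
    - {"dx": -0.01,"dy": 0,"dz": -0.85,"ax": 0,"ay": 0,"az": 0,"gripper": 1}
    - {"dx": -0.01,"dy": 0,"dz": -1,"ax": 0,"ay": 0,"az": 0,"gripper": 1}
    - {"dx": -0.01,"dy": 0,"dz": -1,"ax": 0,"ay": 0,"az": 0,"gripper": 1}
    - {"dx": -0.01,"dy": 0,"dz": -1,"ax": 0,"ay": 0,"az": 0,"gripper": 1}

```text
time: 14.35
eef_pos: [0.4507, -0.0858, 0.0535]
tcp_rot: [0.785, 0.619, -0.0, -0.0]
contact_force: [-0.3, 0.6, -0.3]
opening: 1.001
finger_force: 0.0
```

>>> jog_arm:
  increments:
    - {"dx": 0,"dy": 0,"dz": 0,"ax": 0,"ay": 0,"az": 0,"gripper": -1}
    - {"dx": 0,"dy": 0,"dz": 0,"ax": 0,"ay": 0,"az": 0,"gripper": -1}
    - {"dx": 0,"dy": 0,"dz": 0,"ax": 0,"ay": 0,"az": 0,"gripper": -1}
    - {"dx": 0,"dy": 0,"dz": 0,"ax": 0,"ay": 0,"az": 0,"gripper": -1}
    - {"dx": 0,"dy": 0,"dz": 0,"ax": 0,"ay": 0,"az": 0,"gripper": -1}
    - {"dx": 0,"dy": 0,"dz": 0,"ax": 0,"ay": 0,"az": 0,"gripper": -1}
    - {"dx": 0,"dy": 0,"dz": 0,"ax": 0,"ay": 0,"az": 0,"gripper": -1}

```text
time: 15.05
eef_pos: [0.4519, -0.0868, 0.0553]
tcp_rot: [0.786, 0.618, 0.001, 0.002]
contact_force: [0.6, 1.3, 7.0]
opening: 0.735
finger_force: 44.6
```

```bash
python3 st.py 585.5 -242 110 -13.6
```

```text
t 15.05 tcp [451.9 -86.8  55.3] close -13.6 tilt 0.23 open 0.735 F [0.6 1.3 7. ] 44.6
delta share [ 1.114 -1.293  0.456] az 0.0
```

>>> jog_arm:
  increments:
    - {"dx": 0,"dy": 0,"dz": 0.15,"ax": 0,"ay": 0,"az": 0,"gripper": -1}
    - {"dx": 0,"dy": 0,"dz": 0.35,"ax": 0,"ay": 0,"az": 0,"gripper": -1}
    - {"dx": 0.1,"dy": -0.1,"dz": 0.48,"ax": 0,"ay": 0,"az": 0,"gripper": -1}
    - {"dx": 0.25,"dy": -0.3,"dz": 0.48,"ax": 0,"ay": 0,"az": 0,"gripper": -1}
    - {"dx": 0.4,"dy": -0.5,"dz": 0.48,"ax": 0,"ay": 0,"az": 0,"gripper": -1}
    - {"dx": 0.6,"dy": -0.7,"dz": 0.48,"ax": 0,"ay": 0,"az": 0,"gripper": -1}
    - {"dx": 0.75,"dy": -0.9,"dz": 0.48,"ax": 0,"ay": 0,"az": 0,"gripper": -1}
    - {"dx": 0.85,"dy": -1,"dz": 0.48,"ax": 0,"ay": 0,"az": 0,"gripper": -1}

```text
time: 15.85
eef_pos: [0.5528, -0.208, 0.1106]
tcp_rot: [0.786, 0.618, -0.0, -0.0]
contact_force: [0.6, 0.8, -2.4]
opening: 0.734
finger_force: 44.7
```

>>> jog_arm:
  increments:
    - {"dx": 0.1,"dy": -0.12,"dz": 0,"ax": 0,"ay": 0,"az": 0,"gripper": -1}
    - {"dx": 0.2,"dy": -0.22,"dz": 0,"ax": 0,"ay": 0,"az": 0,"gripper": -1}
    - {"dx": 0.265,"dy": -0.29,"dz": 0,"ax": 0,"ay": 0,"az": 0,"gripper": -1}
    - {"dx": 0.265,"dy": -0.29,"dz": 0,"ax": 0,"ay": 0,"az": 0,"gripper": -1}
    - {"dx": 0.265,"dy": -0.29,"dz": -0.1,"ax": 0,"ay": 0,"az": 0,"gripper": -1}
    - {"dx": 0.265,"dy": -0.29,"dz": -0.2,"ax": 0,"ay": 0,"az": 0,"gripper": -1}
    - {"dx": 0.265,"dy": -0.29,"dz": -0.27,"ax": 0,"ay": 0,"az": 0,"gripper": -1}
    - {"dx": 0.265,"dy": -0.29,"dz": -0.27,"ax": 0,"ay": 0,"az": 0,"gripper": -1}
    - {"dx": 0.265,"dy": -0.29,"dz": -0.27,"ax": 0,"ay": 0,"az": 0,"gripper": -1}
    - {"dx": 0.265,"dy": -0.29,"dz": -0.27,"ax": 0,"ay": 0,"az": 0,"gripper": -1}

```text
time: 16.85
eef_pos: [0.5844, -0.2411, 0.0792]
tcp_rot: [0.786, 0.618, 0.0, 0.0]
contact_force: [0.3, -0.6, -1.8]
opening: 0.739
finger_force: 44.7
```

```bash
python3 st.py 585.5 -242 59.5 -13.6; python3 -c "
from plant import imaging
import cv2
f=imaging.read_camera('scene')['frame'];cv2.imwrite('pics/p3.png',cv2.resize(f[200:400,120:400],None,fx=2.8,fy=2.8))"
```

```text
t 16.85 tcp [ 584.4 -241.1   79.2] close -13.6 tilt 0.05 open 0.739 F [ 0.3 -0.6 -1.8] 44.7
delta share [ 0.01  -0.007 -0.164] az -0.0
```

View pics/p3.png

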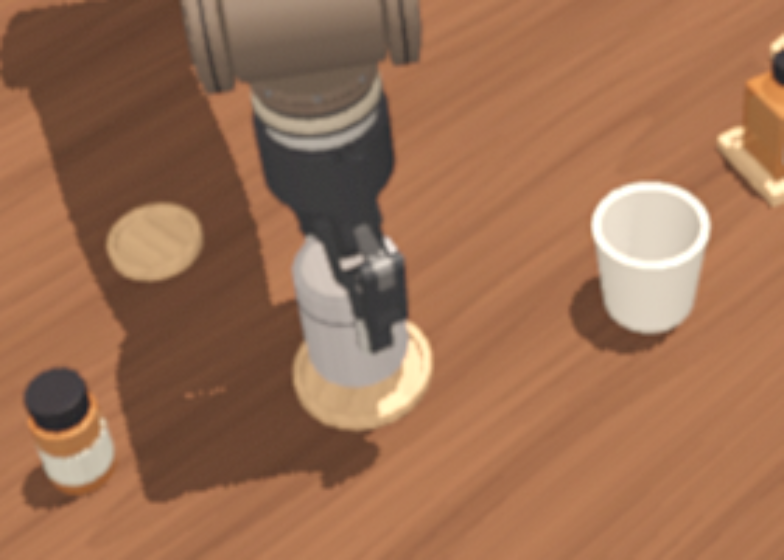

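The caddy is centred above the large coaster, at about (357,330) in the crop. I'll set it down.

>>> jog_arm:
  increments:
    - {"dx": 0.01,"dy": -0.005,"dz": -0.06,"ax": 0,"ay": 0,"az": 0,"gripper": -1}
    - {"dx": 0.01,"dy": -0.005,"dz": -0.1,"ax": 0,"ay": 0,"az": 0,"gripper": -1}
    - {"dx": 0.01,"dy": -0.005,"dz": -0.13,"ax": 0,"ay": 0,"az": 0,"gripper": -1}
    - {"dx": 0.01,"dy": -0.005,"dz": -0.145,"ax": 0,"ay": 0,"az": 0,"gripper": -1}
    - {"dx": 0.01,"dy": -0.005,"dz": -0.155,"ax": 0,"ay": 0,"az": 0,"gripper": -1}
    - {"dx": 0.01,"dy": -0.005,"dz": -0.165,"ax": 0,"ay": 0,"az": 0,"gripper": -1}
    - {"dx": 0.01,"dy": -0.005,"dz": -0.165,"ax": 0,"ay": 0,"az": 0,"gripper": -1}
    - {"dx": 0.01,"dy": -0.005,"dz": -0.165,"ax": 0,"ay": 0,"az": 0,"gripper": -1}

```text
time: 17.7
eef_pos: [0.585, -0.2415, 0.0604]
tcp_rot: [0.786, 0.619, -0.0, -0.001]
contact_force: [-4.7, 2.7, 6.5]
opening: 0.739
finger_force: 45.2
```

```bash
python3 st.py 585.5 -242 59.5 -13.6
```

```text
t 17.7 tcp [ 585.  -241.5   60.4] close -13.6 tilt 0.1 open 0.739 F [-4.7  2.7  6.5] 45.2
delta share [ 0.004 -0.004 -0.007] az -0.0
```

>>> jog_arm:
  increments:
    - {"dx": 0,"dy": 0,"dz": 0,"ax": 0,"ay": 0,"az": 0,"gripper": 0.55}
    - {"dx": 0,"dy": 0,"dz": 0,"ax": 0,"ay": 0,"az": 0,"gripper": 0.75}
    - {"dx": 0,"dy": 0,"dz": 0,"ax": 0,"ay": 0,"az": 0,"gripper": 1}
    - {"dx": 0,"dy": 0,"dz": 0,"ax": 0,"ay": 0,"az": 0,"gripper": 1}
    - {"dx": 0,"dy": 0,"dz": 0,"ax": 0,"ay": 0,"az": 0,"gripper": 1}
    - {"dx": 0,"dy": 0,"dz": 0.25,"ax": 0,"ay": 0,"az": 0,"gripper": 1}
    - {"dx": 0,"dy": 0,"dz": 0.5,"ax": 0,"ay": 0,"az": 0,"gripper": 1}
    - {"dx": 0,"dy": 0,"dz": 0.75,"ax": 0,"ay": 0,"az": 0,"gripper": 1}
    - {"dx": 0,"dy": 0,"dz": 0.9,"ax": 0,"ay": 0,"az": 0,"gripper": 1}

```text
time: 18.6
eef_pos: [0.5863, -0.2422, 0.1699]
tcp_rot: [0.786, 0.618, 0.001, 0.002]
contact_force: [0.7, -0.3, 0.4]
opening: 1.003
finger_force: 0.0
```

```bash
python3 st.py 520 -408 160 -40
```

```text
t 18.6 tcp [ 586.3 -242.2  169.9] close -13.6 tilt 0.23 open 1.003 F [ 0.7 -0.3  0.4] 0.0
delta share [-0.552 -1.381 -0.083] az -0.293
```

>>> jog_arm:
  increments:
    - {"dx": -0.1,"dy": -0.3,"dz": 0,"ax": 0,"ay": 0,"az": 0,"gripper": 1}
    - {"dx": -0.25,"dy": -0.6,"dz": 0,"ax": 0,"ay": 0,"az": 0,"gripper": 1}
    - {"dx": -0.35,"dy": -0.9,"dz": 0,"ax": 0,"ay": 0,"az": 0,"gripper": 1}
    - {"dx": -0.4,"dy": -1,"dz": 0,"ax": 0,"ay": 0,"az": 0,"gripper": 1}

```text
time: 19.0
eef_pos: [0.5361, -0.3647, 0.1671]
tcp_rot: [0.787, 0.617, -0.0, 0.001]
contact_force: [0.0, 0.4, -0.3]
opening: 1.001
finger_force: 0.0
```

>>> jog_arm:
  increments:
    - {"dx": -0.1,"dy": -0.25,"dz": 0,"ax": 0,"ay": 0,"az": 0,"gripper": 1}
    - {"dx": -0.15,"dy": -0.38,"dz": 0,"ax": 0,"ay": 0,"az": 0,"gripper": 1}
    - {"dx": -0.15,"dy": -0.38,"dz": 0,"ax": 0,"ay": 0,"az": 0,"gripper": 1}
    - {"dx": -0.15,"dy": -0.38,"dz": 0,"ax": 0,"ay": 0,"az": 0,"gripper": 1}
    - {"dx": -0.15,"dy": -0.38,"dz": 0,"ax": 0,"ay": 0,"az": 0,"gripper": 1}
    - {"dx": -0.15,"dy": -0.38,"dz": 0,"ax": 0,"ay": 0,"az": 0,"gripper": 1}

```text
time: 19.6
eef_pos: [0.5199, -0.4059, 0.1668]
tcp_rot: [0.785, 0.619, 0.0, -0.0]
contact_force: [-0.2, 0.1, -0.3]
opening: 0.999
finger_force: 0.0
```

```bash
python3 st.py 520 -408 43 -13.6; python3 - <<'E'
from plant import imaging
from helper import *
d=imaging.read_camera("top"); W=world(d)[...,2]
for s in [(443,205),(440,210)]:
  try: print(fit(d,(W>.08)&(W<.094),s,.085,False))
  except Exception as e: print(e)
E
```

```text
t 19.6 tcp [ 519.9 -405.9  166.8] close -13.5 tilt 0.03 open 0.999 F [-0.2  0.1 -0.3] 0.0
delta share [ 1.000e-03 -1.700e-02 -1.032e+00] az -0.001
[ 582.3 -239.9   62.1   62.7]
[ 582.3 -239.9   62.1   62.7]
```

The caddy is about 3 mm off its coaster centre, which is fine. Now the jar.

>>> jog_arm:
  increments:
    - {"dx": 0,"dy": -0.015,"dz": -0.25,"ax": 0,"ay": 0,"az": 0,"gripper": 1}
    - {"dx": 0,"dy": -0.015,"dz": -0.5,"ax": 0,"ay": 0,"az": 0,"gripper": 1}
    - {"dx": 0,"dy": -0.015,"dz": -0.7,"ax": 0,"ay": 0,"az": 0,"gripper": 1}
    - {"dx": 0,"dy": -0.015,"dz": -0.85,"ax": 0,"ay": 0,"az": 0,"gripper": 1}
    - {"dx": 0,"dy": -0.015,"dz": -1,"ax": 0,"ay": 0,"az": 0,"gripper": 1}
    - {"dx": 0,"dy": -0.015,"dz": -1,"ax": 0,"ay": 0,"az": 0,"gripper": 1}
    - {"dx": 0,"dy": -0.015,"dz": -1,"ax": 0,"ay": 0,"az": 0,"gripper": 1}

```text
time: 20.35
eef_pos: [0.5196, -0.4092, 0.0472]
tcp_rot: [0.786, 0.619, 0.0, 0.0]
contact_force: [0.5, 0.2, 0.7]
opening: 0.998
finger_force: 0.0
```

>>> jog_arm:
  increments:
    - {"dx": 0,"dy": 0,"dz": -0.03,"ax": 0,"ay": 0,"az": 0,"gripper": 1}
    - {"dx": 0,"dy": 0,"dz": -0.03,"ax": 0,"ay": 0,"az": 0,"gripper": -1}
    - {"dx": 0,"dy": 0,"dz": -0.03,"ax": 0,"ay": 0,"az": 0,"gripper": -1}
    - {"dx": 0,"dy": 0,"dz": -0.03,"ax": 0,"ay": 0,"az": 0,"gripper": -1}
    - {"dx": 0,"dy": 0,"dz": -0.03,"ax": 0,"ay": 0,"az": 0,"gripper": -1}
    - {"dx": 0,"dy": 0,"dz": -0.03,"ax": 0,"ay": 0,"az": 0,"gripper": -1}
    - {"dx": 0,"dy": 0,"dz": -0.03,"ax": 0,"ay": 0,"az": 0,"gripper": -1}
    - {"dx": 0,"dy": 0,"dz": -0.03,"ax": 0,"ay": 0,"az": 0,"gripper": -1}
    - {"dx": 0,"dy": 0,"dz": -0.03,"ax": 0,"ay": 0,"az": 0,"gripper": -1}

```text
time: 21.25
eef_pos: [0.5198, -0.4096, 0.0442]
tcp_rot: [0.786, 0.618, 0.0, 0.001]
contact_force: [0.9, 0.3, 4.5]
opening: 0.464
finger_force: 40.5
```

```bash
python3 st.py 394.5 -275.5 100 -13.6
```

```text
t 21.25 tcp [ 519.8 -409.6   44.2] close -13.6 tilt 0.1 open 0.464 F [0.9 0.3 4.5] 40.5
delta share [-1.044  1.117  0.465] az -0.0
```

>>> jog_arm:
  increments:
    - {"dx": 0,"dy": 0,"dz": 0.15,"ax": 0,"ay": 0,"az": 0,"gripper": -1}
    - {"dx": 0,"dy": 0,"dz": 0.35,"ax": 0,"ay": 0,"az": 0,"gripper": -1}
    - {"dx": -0.1,"dy": 0.1,"dz": 0.48,"ax": 0,"ay": 0,"az": 0,"gripper": -1}
    - {"dx": -0.3,"dy": 0.3,"dz": 0.48,"ax": 0,"ay": 0,"az": 0,"gripper": -1}
    - {"dx": -0.5,"dy": 0.5,"dz": 0.48,"ax": 0,"ay": 0,"az": 0,"gripper": -1}
    - {"dx": -0.7,"dy": 0.7,"dz": 0.48,"ax": 0,"ay": 0,"az": 0,"gripper": -1}
    - {"dx": -0.85,"dy": 0.9,"dz": 0.48,"ax": 0,"ay": 0,"az": 0,"gripper": -1}
    - {"dx": -0.95,"dy": 1,"dz": 0.48,"ax": 0,"ay": 0,"az": 0,"gripper": -1}

```text
time: 22.05
eef_pos: [0.4029, -0.2861, 0.0999]
tcp_rot: [0.786, 0.619, -0.0, -0.002]
contact_force: [0.1, -0.8, -1.4]
opening: 0.458
finger_force: 40.6
```

>>> jog_arm:
  increments:
    - {"dx": -0.05,"dy": 0.06,"dz": 0,"ax": 0,"ay": 0,"az": 0,"gripper": -1}
    - {"dx": -0.09,"dy": 0.11,"dz": 0,"ax": 0,"ay": 0,"az": 0,"gripper": -1}
    - {"dx": -0.09,"dy": 0.11,"dz": 0,"ax": 0,"ay": 0,"az": 0,"gripper": -1}
    - {"dx": -0.09,"dy": 0.11,"dz": -0.1,"ax": 0,"ay": 0,"az": 0,"gripper": -1}
    - {"dx": -0.09,"dy": 0.11,"dz": -0.2,"ax": 0,"ay": 0,"az": 0,"gripper": -1}
    - {"dx": -0.09,"dy": 0.11,"dz": -0.27,"ax": 0,"ay": 0,"az": 0,"gripper": -1}
    - {"dx": -0.09,"dy": 0.11,"dz": -0.27,"ax": 0,"ay": 0,"az": 0,"gripper": -1}
    - {"dx": -0.09,"dy": 0.11,"dz": -0.27,"ax": 0,"ay": 0,"az": 0,"gripper": -1}
    - {"dx": -0.09,"dy": 0.11,"dz": -0.27,"ax": 0,"ay": 0,"az": 0,"gripper": -1}

```text
time: 22.95
eef_pos: [0.3947, -0.2762, 0.0687]
tcp_rot: [0.786, 0.618, 0.0, 0.0]
contact_force: [0.2, -0.7, -1.3]
opening: 0.459
finger_force: 40.6
```

```bash
python3 st.py 394.5 -276.5 49.4 -13.6; python3 -c "
from plant import imaging
import cv2
f=imaging.read_camera('scene')['frame'];cv2.imwrite('pics/p4.png',cv2.resize(f[170:370,80:300],None,fx=2.9,fy=2.9))"
```

```text
t 22.95 tcp [ 394.7 -276.2   68.7] close -13.6 tilt 0.02 open 0.459 F [ 0.2 -0.7 -1.3] 40.6
delta share [-0.002 -0.003 -0.161] az -0.0
```

View pics/p4.png

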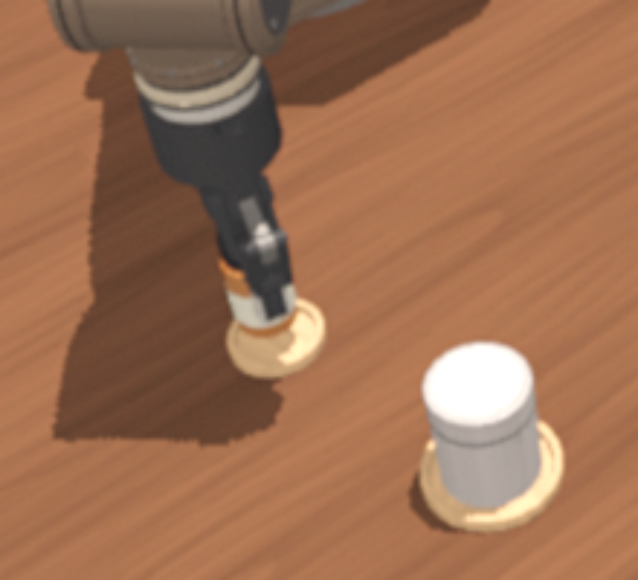

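The jar hovers over the small coaster but looks about 5 mm to the left of centre in this view: jar axis ≈265, coaster centre ≈276 in the crop. I'll measure it.

```bash
python3 - <<'E'
from plant import imaging
from helper import *
from scipy.optimize import least_squares
d=imaging.read_camera("scene"); P=world(d); hsv=cv2.cvtColor(d["frame"],cv2.COLOR_BGR2HSV)
ok=np.zeros((480,640),bool); ok[240:300,140:200]=1
m=ok&(P[...,2]>.028)&(P[...,2]<.06)&((hsv[...,2]>90))
def cf(q,r): return least_squares(lambda c:np.hypot(*(q[:,:2]-c).T)-r,q[:,:2].mean(0)-[.01,-.01],loss="soft_l1",f_scale=.001)
s=cf(P[m],.020); print("jar",m.sum(),s.x*1000,np.abs(s.fun).mean()*1000)
# coaster outer contour in scene: pre-move image
d0=dict(np.load("/tmp/scene0.npz")); h=cv2.cvtColor(d0["frame"],cv2.COLOR_BGR2HSV)
for n,u,v,r in(("SR",175,286,40),("LR",250,332,45)):
    k=np.zeros((480,640),bool); k[v-r:v+r,u-r:u+r]=1
    k&=(h[...,2]>190)&(h[...,0]>8)&(h[...,0]<35)
    print(n,fit(d0,k,(u,v),.011,False))
# caddy side fit from scene depth, same view
k=np.zeros((480,640),bool); k[280:350,220:275]=1
m=k&(P[...,2]>.03)&(P[...,2]<.06); s=cf(P[m],.032); print("caddy",m.sum(),s.x*1000,np.abs(s.fun).mean()*1000)
E
```

```text
jar 194 [ 394.96239216 -278.82701732] 2.314362649262524
SR [ 395.8 -277.2   63.8   70.3]
LR [ 586.1 -244.2   88.7   92.4]
caddy 401 [ 583.83128904 -243.27137212] 0.6788489663071686
```

The jar is within about 2 mm of its coaster centre. I'll nudge it slightly and set it down.

>>> jog_arm:
  increments:
    - {"dx": 0.01,"dy": 0.015,"dz": -0.06,"ax": 0,"ay": 0,"az": 0,"gripper": -1}
    - {"dx": 0.01,"dy": 0.015,"dz": -0.1,"ax": 0,"ay": 0,"az": 0,"gripper": -1}
    - {"dx": 0.01,"dy": 0.015,"dz": -0.13,"ax": 0,"ay": 0,"az": 0,"gripper": -1}
    - {"dx": 0.01,"dy": 0.015,"dz": -0.145,"ax": 0,"ay": 0,"az": 0,"gripper": -1}
    - {"dx": 0.01,"dy": 0.015,"dz": -0.155,"ax": 0,"ay": 0,"az": 0,"gripper": -1}
    - {"dx": 0.01,"dy": 0.015,"dz": -0.16,"ax": 0,"ay": 0,"az": 0,"gripper": -1}
    - {"dx": 0.01,"dy": 0.015,"dz": -0.165,"ax": 0,"ay": 0,"az": 0,"gripper": -1}
    - {"dx": 0.01,"dy": 0.015,"dz": -0.165,"ax": 0,"ay": 0,"az": 0,"gripper": -1}

```text
time: 23.85
eef_pos: [0.3957, -0.2741, 0.0492]
tcp_rot: [0.786, 0.618, -0.0, -0.0]
contact_force: [-3.2, 2.1, 2.9]
opening: 0.458
finger_force: 40.8
```

```bash
python3 st.py 394.5 -276.5 49.4 -13.6
```

```text
t 23.85 tcp [ 395.7 -274.1   49.2] close -13.6 tilt 0.03 open 0.458 F [-3.2  2.1  2.9] 40.8
delta share [-0.01  -0.02   0.002] az -0.0
```

>>> jog_arm:
  increments:
    - {"dx": 0,"dy": 0,"dz": 0,"ax": 0,"ay": 0,"az": 0,"gripper": 0.1}
    - {"dx": 0,"dy": 0,"dz": 0,"ax": 0,"ay": 0,"az": 0,"gripper": 0.4}
    - {"dx": 0,"dy": 0,"dz": 0,"ax": 0,"ay": 0,"az": 0,"gripper": 1}
    - {"dx": 0,"dy": 0,"dz": 0,"ax": 0,"ay": 0,"az": 0,"gripper": 1}
    - {"dx": 0,"dy": 0,"dz": 0,"ax": 0,"ay": 0,"az": 0,"gripper": 1}
    - {"dx": 0,"dy": 0,"dz": 0.25,"ax": 0,"ay": 0,"az": 0,"gripper": 1}
    - {"dx": 0,"dy": 0,"dz": 0.5,"ax": 0,"ay": 0,"az": 0,"gripper": 1}
    - {"dx": 0,"dy": 0,"dz": 0.75,"ax": 0,"ay": 0,"az": 0,"gripper": 1}
    - {"dx": 0,"dy": 0,"dz": 1,"ax": 0,"ay": 0,"az": 0,"gripper": 1}

```text
time: 24.75
eef_pos: [0.3955, -0.2739, 0.1698]
tcp_rot: [0.786, 0.618, 0.0, -0.0]
contact_force: [-0.6, -0.0, -0.9]
opening: 1.002
finger_force: 0.0
```

>>> jog_arm:
  increments:
    - {"dx": 0.1,"dy": -0.25,"dz": 0.1,"ax": 0,"ay": 0,"az": 0,"gripper": 1}
    - {"dx": 0.2,"dy": -0.5,"dz": 0.3,"ax": 0,"ay": 0,"az": 0,"gripper": 1}
    - {"dx": 0.3,"dy": -0.75,"dz": 0.3,"ax": 0,"ay": 0,"az": 0,"gripper": 1}
    - {"dx": 0.3,"dy": -1,"dz": 0.3,"ax": 0,"ay": 0,"az": 0,"gripper": 1}
    - {"dx": 0.3,"dy": -1,"dz": 0.3,"ax": 0,"ay": 0,"az": 0,"gripper": 1}
    - {"dx": 0.3,"dy": -1,"dz": 0.3,"ax": 0,"ay": 0,"az": 0,"gripper": 1}

```text
time: 25.35
eef_pos: [0.4313, -0.3941, 0.2041]
tcp_rot: [0.786, 0.618, 0.0, -0.001]
contact_force: [0.2, 1.0, 0.6]
opening: 0.999
finger_force: 0.0
```

```bash
python3 - <<'E'
from plant import imaging,get_state
from helper import *
d=imaging.read_camera("top"); W=world(d)[...,2]; cv2.imwrite("pics/final.png",d["frame"])
for n,s,H,r,c in(("tin",(203,209),.08,1,(589.4,233.1)),("bottle",(267,180),.097,0,(646.4,101.1)),("caddy",(445,204),.085,0,(584.5,-242)),("jar",(470,305),.083,0,(394,-275))):
    try:
        f=fit(d,(W>H-.004)&(W<H+.008),s,H,r); print(n,f,"off",f[:2]-c,"ztop",W[s[1]-2:s[1]+3,s[0]-2:s[0]+3].mean())
    except Exception as e: print(n,e)
print(get_state()["time"])
E
```

```text
tin [586.7 233.   74.5  38.8  96.5] off [-2.7 -0.1] ztop 0.08104405528422406
bottle [643.3 101.   26.1  27. ] off [-3.1 -0.1] ztop 0.13475350923523075
caddy [ 582.5 -239.9   61.9   62.6] off [-2.   2.1] ztop 0.08568431522866496
jar [ 393.5 -272.9   33.9   34.4] off [-0.5  2.1] ztop 0.08336574432542548
25.4
```

View pics/final.png

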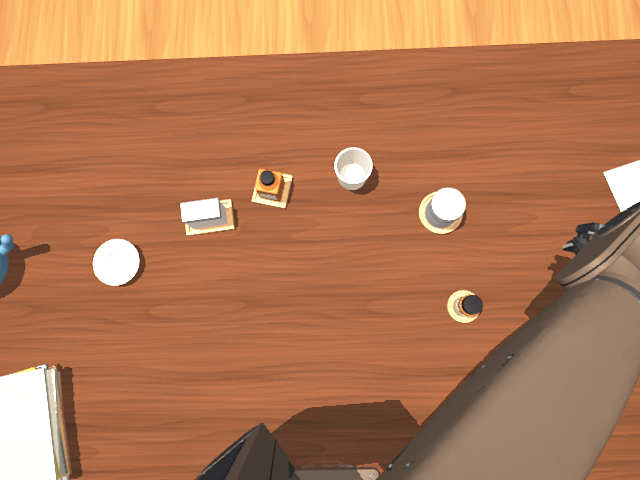

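The final top view shows all four containers upright in their coasters: tin (208,213), bottle (270,184), caddy (445,208), jar (467,306). Each is within about 3 mm of centre. The cup and dish have not moved, and the gripper is clear. I'm handing the job in.

```bash
python3 -c "
from plant import job
print(job.sign_off())"
```

```text
the job is handed in; nothing more can be done
None
```

All four containers stand upright in their own coasters, each measured within about 3 mm of centre; the cup and dish were left where they were, and the job was handed in at about 25 s (the sign-off returned no verdict).

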